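# Push a row of flanges home on a staging rail and bolt them in

### The arm

A 7-joint arm with a two-finger parallel gripper is mounted at the origin on a cart in front of the work surface, level with it; the furniture and walls round the work are solid. World frame = base frame: x ahead of the robot, y to its left, z up, the work surface at z = 0. Lengths are in m, angles in rad, forces in N, time in s.
With the tool pointing down it reaches from about 0.35 to 0.775 m from the base axis. Payload 3.1 kg.
Tool frame: the origin (TCP) lies midway between the tips of the shut fingers; the grasp point (between the pads) lies 19 mm behind it (robot.tcp_to_grasp is the distance from the TCP to the grasp point, in m); z points along the fingers, y is the line along which they close (so a half turn about z gives the same grasp; the last joint's range is limited). The gripper opens to 85 mm and grips with 20 to 120 N. Pads are 22 mm wide; open, the fingers measure 114 mm over their backs; the gripper's body (76 mm by 85 mm) begins 54 mm behind the grasp point. The pads swing forward as they close: fully open they stand 13 mm farther back than shut.
Start: joints at [1.138, 0.311, 0.014, 1.512, -0.004, 1.319, -0.027], TCP at [0.21, -0.509, 0.199] pointing down, gripper open.
Joint ranges: [-2.7, 2.7], [-0.3, 1.91], [-1.27, 1.3], [0.12, 2.57], [-1.44, 4.58], [0.2, 2.03], [-3.05, 3.05]. Speed limits (rad/s): [2.79, 2.79, 3.14, 3.14, 3.14, 3.14, 3.14].

### API

Orientations are given as a unit quaternion [x, y, z, w].
In Python, from plant import robot gives the robot as it stands.
- The arm moves only by the shell command python3 inch.py 'ROWS' [FORCE]. ROWS is rows parted by semicolons, their numbers by spaces, 1 to 10 of them, each of 5 numbers: dx, dy, dz in m, then a turn about the tool's z in rad, then the opening from 0.0 (shut) to 1.0 (fully open); each row shifts and turns the commanded pose from where the row before left it, along the tool's axes as they then stand; what a row does not reach is not made up. A row lasts 1/10 s, in which the tool goes at most 0.05 m and 0.15 rad, less where a joint would pass 70% of its speed; a pose out of reach is approached as far as the arm can. The fingers move at their own pace and stop on an object; FORCE is the grip in N (left out, the last holds). Time passes only in rows, so rows that do not move let the fingers close. It prints the time, the measured TCP pose, the force, the opening and the grip force at its end.
- robot.get_obs(): the state, without advancing time (a new reading comes with each control period).
- robot.grab_frame(name): name is "side" or "top"; returns a dict with "color" (480x640x3 uint8, red, green, blue), "fx", "fy", "cx", "cy" (pixels), "R" (3x3) and "t" (3): a world point X has camera coordinates R X + t. Camera axes: x right, y down, z forward; pixel columns grow to the right and rows downward; lengths in m; the calibration is good to about 2 mm. A picture is of the moment at which its call begins. There is no depth.
- robot.close_job(): hands the job in; it is judged then, once.
The state is a dict: "clock": time; "joint_pos": joint angles; "joint_vel": joint speeds; "tau": joint torques, N m; "tcp_pos": TCP position; "tool_rot": TCP orientation; "contact_force": force on the tool from outside, world axes, zero at the start; "moment": the same for the moment, N m; "grip_width": opening from 0.0 (shut) to 1.0 (fully open); "grasp_force": force on a finger pad.
Only numpy, scipy, OpenCV 4.12 (cv2) and the standard library are available. Lean on these libraries where they do the work, as an engineer would, in place of code of your own. Each camera call takes 0.05 s, during which the arm holds its last target. There are 200 camera calls.

### The job

Slide the three yellow pump flanges along the staging rail, as one row that stays together, by pushing the rearmost with the fingertips until the front flange is hard against the end stop. Then push the red knob to run the retaining bolt fully across the rail behind them, and leave the robot clear. Only push: nothing is lifted, and the loose parts beside the rail stay where they are.

Things in the scene. Friction and masses are not known exactly. Their poses are not given: they have to be found in the camera images.
- rail_stop (a point): Middle of the inner face of the rail's end stop, at the height of the rail's floor (46 mm above the bench). x points along the rail through the stop (away from the robot), y to the left across it, z up; they turn with the rail. The dark steel stop is 16 mm thick, 77 mm wide and 34 mm above the rail's floor.
- rail: Fixed steel channel 325 mm long on two blue feet, axes as rail_stop. Origin on the bench under the rail, 140 mm before the stop face; open end 165 mm before the origin (toward the robot). 69 mm wide inside, side walls 10 mm above its floor. The bolt's blue guide block stands out on its right side and rises to 31 mm above the floor.
- flange_front: Yellow round pump flange nearest the stop, flat on the rail's floor: 66 mm diameter up to 25 mm high, then a narrower boss, 36 mm high in all, 0.13 to 0.25 kg; pushing the row takes a few N (oiled). Origin at the centre of its underside. The three flanges start touching in a row (centres 66.3 mm apart), 35 to 80 mm short of the stop.
- flange_mid: The same kind of flange, middle of the row. Origin at the centre of its underside.
- flange_rear: The same kind of flange, rearmost of the row, nearest the robot and the rail's open end. Origin at the centre of its underside. With the row home its centre is 165 mm before rail_stop.
- bolt (a joint): Travel of the retaining bolt (m): 0 drawn back, 0.060 fully across (end of travel); starts at 0 to 0.006. A steel bar 14 mm wide and 12 mm high, sliding in rail_stop's +y from the right, its underside 12 mm above the rail's floor; drawn back, its nose is 10 mm outside the channel. It passes 4 mm behind the rear flange when the row is home. Friction 2 N; stays where it is left.
- bolt_knob (a point): Middle of the red upright knob on the bolt's outer (right, -y) end: 16 mm diameter, 30 mm high from the bar's top; the bar's outer end is flush with it, 8 mm beyond its axis. This point is 39 mm above the rail's floor and 209 mm before rail_stop along x; push it in +y. It moves with the bolt.
- adapter: Loose brass threaded adapter standing on the bench right of the rail, 27x31x44 mm; a bystander. Origin at the centre of its underside.
- nut: Loose steel hexagon nut 30x35x16 mm, on the bench left of the rail; a bystander. Origin at the centre of its underside.
- hex_bolt: Loose steel hexagon-head bolt 22x72x20 mm, lying on the bench right of the rail's open end; a bystander. Origin at the centre of its underside.

How it is judged:
By the outcome, as a careful person would: the job done as asked, in the order asked, and still so for the second after the job is handed in, with the robot touching nothing.
It also fails if it takes over 45 s, if anything falls off the work surface, if the arm or the gripper's body presses on something with over 40 N, if the wrist force passes 120 N, or if a joint passes its speed limit or range.

## Working session

There is one attempt and no reset: what is moved stays moved. The work goes in short steps, Python scripts to look and compute and a shell command to move; the robot and the scene stay as the last step left them, time stands still between calls to the robot, and variables do not carry over. Pictures are saved under pics/ and viewed, at most 12 in all, crops included, and the job is handed in when it is done.

```bash
mkdir -p pics; ls; python3 - <<'E'
from plant import robot
import cv2,numpy as np
for n in("side","top"):
    f=robot.grab_frame(n); cv2.imwrite(f"pics/{n}0.png",f["color"][:,:,::-1])
    print(n,f["fx"],f["fy"],f["cx"],f["cy"],np.round(f["R"],4).tolist(),np.round(f["t"],4).tolist())
o=robot.get_obs();print(o["clock"],o["tcp_pos"],o["tool_rot"],o["grip_width"])
E
```

```text
inch.py
pics
plant.py
side 538.0473142628935 538.0473142628935 325.2854267302489 235.35849388726416 [[0.9815, -0.191, 0.0099], [-0.0853, -0.4837, -0.8711], [0.1711, 0.8542, -0.4911]] [-0.6044, 0.042, 0.9557]
top 520.3830552295242 520.3830552295242 308.8825260189346 248.03477586363329 [[0.0295, -0.9991, 0.0292], [-0.9804, -0.0347, -0.1941], [0.195, -0.0229, -0.9805]] [-0.2013, 0.5736, 0.7979]
0.1 [ 0.20921005 -0.50786365  0.19830626] [ 9.80966140e-01  1.94175799e-01 -2.75935930e-04 -1.05583552e-03] 0.9970854019922587
```

View pics/top0.png

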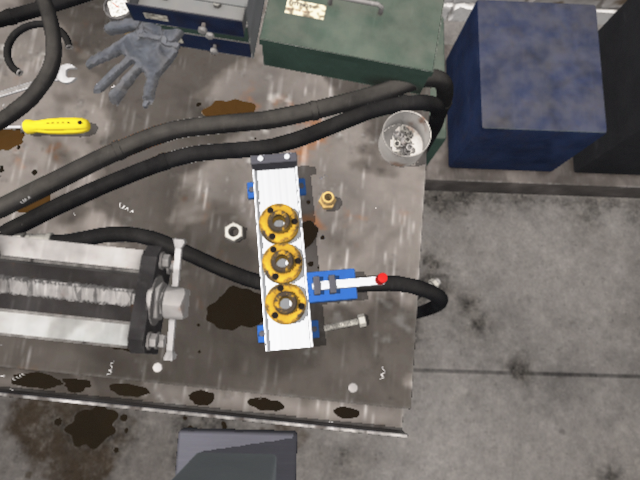

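View pics/side0.png

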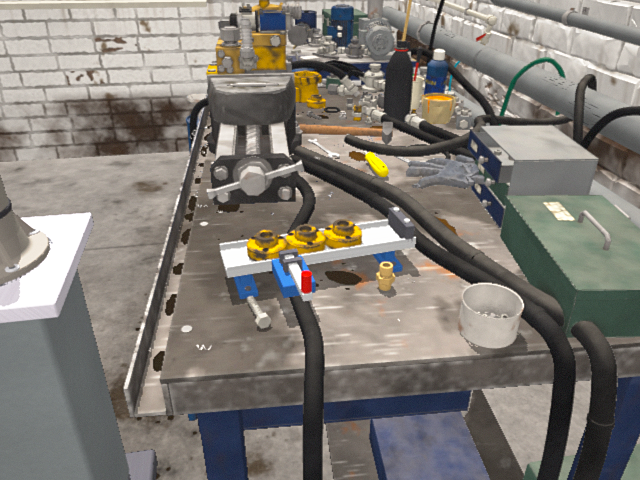

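The top view shows the rail running nearly vertically: stop at about (275,159), flange centres at about (279,224), (283,263) and (287,304), knob at (382,279). The side view shows the same layout. I'll enlarge it.

```bash
python3 - <<'E'
import cv2
a=cv2.imread("pics/top0.png")[145:360,235:400]
b=cv2.imread("pics/side0.png")[195:305,210:425]
a=cv2.resize(a[:130,:],None,fx=4.5,fy=4.5,interpolation=cv2.INTER_CUBIC)
cv2.imwrite("pics/a.png",a)
a=cv2.imread("pics/top0.png")[240:360,240:400]
cv2.imwrite("pics/b.png",cv2.resize(a,None,fx=5,fy=5,interpolation=cv2.INTER_CUBIC))
E
```

```text
(no output)
```

View pics/a.png

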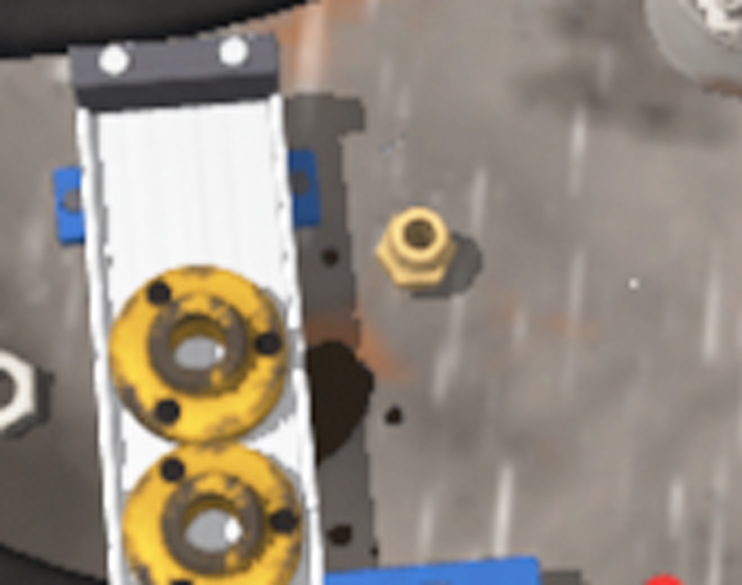

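View pics/b.png

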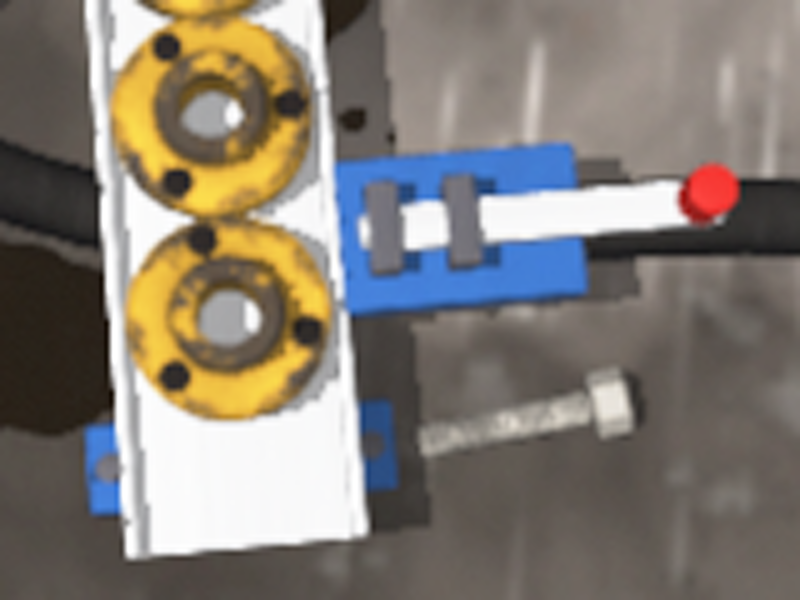

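```bash
cat > h.py <<'E'
import numpy as np
from plant import robot
def back(f,u,v,z):
    C=-f["R"].T@f["t"]; d=f["R"].T@np.array([(u-f["cx"])/f["fx"],(v-f["cy"])/f["fy"],1])
    return C+d*(z-C[2])/d[2]
def proj(f,X):
    p=f["R"]@np.array(X)+f["t"]; return [f["fx"]*p[0]/p[2]+f["cx"],f["fy"]*p[1]/p[2]+f["cy"]]
E
python3 - <<'E'
from h import *
f=robot.grab_frame("top"); s=robot.grab_frame("side")
A=lambda u,v,z:back(f,235+u/4.5,145+v/4.5,z)
B=lambda u,v,z:back(f,240+u/5,240+v/5,z)
print("cam",-f["R"].T@f["t"])
P=dict(stopfl=A(70,45,.08),stopfr=A(275,33,.08),inL=A(100,110,.046),inR=A(280,97,.046),front=A(198,354,.071),mid=A(212,530,.071),rear=B(229,319,.071),endL=B(128,557,.056),endR=B(368,535,.056),knob=B(712,187,.1),nose=B(360,232,.07))
for k,v in P.items(): print(k,np.round(v,4))
print("gaps",np.linalg.norm(P["front"]-P["rear"]))
stop=(P["inL"]+P["inR"])/2; end=(P["endL"]+P["endR"])/2
d=(stop-end)[:2]; print("len",np.linalg.norm(d),"yaw",np.arctan2(d[1],d[0]))
d2=(P["front"]-P["rear"]);print("yaw fl",np.arctan2(d2[1],d2[0]))
yaw=np.arctan2(d[1],d[0]);x=np.array([np.cos(yaw),np.sin(yaw)]);y=np.array([-x[1],x[0]])
for k,v in P.items(): q=v[:2]-stop[:2]; print(k,np.round([q@x,q@y],4))
print("side proj",[np.round(proj(s,P[k]),1) for k in("front","rear","knob","endR")])
E
```

```text
cam [ 0.41269383 -0.16303371  0.89954423]
stopfl [ 0.7295 -0.0807  0.08  ]
stopfr [ 0.7373 -0.1561  0.08  ]
inL [ 0.7169 -0.0901  0.046 ]
inR [ 0.7249 -0.1586  0.046 ]
front [ 0.6163 -0.1323  0.071 ]
mid [ 0.5517 -0.1399  0.071 ]
rear [ 0.4859 -0.1484  0.071 ]
endL [ 0.4109 -0.119   0.056 ]
endR [ 0.42  -0.195  0.056]
knob [ 0.5292 -0.2974  0.1   ]
nose [ 0.5152 -0.1892  0.07  ]
gaps 0.1314176395527408
len 0.30724664824241826 yaw 0.10644411371620763
yaw fl 0.12285727140132152
stopfl [0.0132 0.0424]
stopfr [ 0.0129 -0.0333]
inL [-0.0003  0.0345]
inR [ 0.0003 -0.0345]
front [-0.1048  0.0032]
mid [-0.1699  0.0025]
rear [-0.2362  0.0011]
endL [-0.3077  0.0383]
endR [-0.3067 -0.0383]
knob [-0.2091 -0.1517]
nose [-0.2115 -0.0427]
side proj [array([340.9, 230.4]), array([264.9, 241.8]), array([305.6, 274.2]), array([225.6, 268.7])]
```

```bash
python3 inch.py '0 0 0 0.137 0;0 0 0 0.137 0;0.021 -0.027 0 0 0;0.021 -0.027 0 0 0;0.021 -0.027 0 0 0;0.021 -0.027 0 0 0;0.021 -0.027 0 0 0;0.021 -0.027 0 0 0;0.021 -0.027 0 0 0;0.021 -0.027 0 0 0'; python3 inch.py '0.021 -0.027 0 0 0;0.021 -0.027 0 0 0;0.021 -0.027 0 0 0;0.021 -0.027 0 0 0;0 0 0 0 0;0 0 0 0 0'
cat >> h.py <<'E'
S=np.array([.7205,-.1209]);yw=.117;X=np.array([np.cos(yw),np.sin(yw)]);Y=np.array([-X[1],X[0]])
def st():
    from scipy.spatial.transform import Rotation as R
    o=robot.get_obs();q=o["tcp_pos"][:2]-S;M=R.from_quat(o["tool_rot"]).as_matrix()
    F=o["contact_force"]
    print(o["clock"],"rail xy",np.round([q@X,q@Y],4),"z",round(o["tcp_pos"][2],4),"toolx yaw",round(np.arctan2(M[1,0],M[0,0]),3),"tilt",np.round(M[:,2],3),"F",np.round([F[:2]@X,F[:2]@Y,F[2]],1))
if __name__=="__main__": st()
E
python3 h.py
```

```text
clock: 1.2
tcp_pos: [0.3516, -0.2731, 0.1992]
tool_rot: [0.998, 0.058, -0.0, 0.0]
contact_force: [0.4, -0.9, -0.1]
grip_width: 0.002
grasp_force: 0.0
clock: 1.8
tcp_pos: [0.4221, -0.1567, 0.1991]
tool_rot: [0.998, 0.06, -0.0, 0.0]
contact_force: [0.0, -0.7, -0.2]
grip_width: 0.0
grasp_force: 0.0
1.8 rail xy [-0.3005 -0.0007] z 0.1991 toolx yaw 0.119 tilt [-0.001 -0.    -1.   ] F [-0.1 -0.7 -0.2]
```

```bash
python3 inch.py '0 0 0.03 0 0;0 0 0.03 0 0;0 0 0.03 0 0;0 0 0.02 0 0;0 0 0.015 0 0;0 0 0.013 0 0;0 0 0 0 0;0 0 0 0 0'; python3 - <<'E'
from h import *
import cv2
st()
a=robot.grab_frame("top")["color"][230:370,220:400,::-1];b=robot.grab_frame("side")["color"][180:320,190:430,::-1]
b=cv2.resize(b,None,fx=3.3,fy=3.3);cv2.imwrite("pics/s1.png",b);cv2.imwrite("pics/t1.png",cv2.resize(a,None,fx=4,fy=4))
E
```

```text
clock: 2.6
tcp_pos: [0.4215, -0.1585, 0.0614]
tool_rot: [0.998, 0.057, -0.0, 0.0]
contact_force: [0.4, 0.7, 0.4]
grip_width: -0.0
grasp_force: 0.0
2.6 rail xy [-0.3013 -0.0025] z 0.0614 toolx yaw 0.115 tilt [-0.001 -0.    -1.   ] F [0.5 0.6 0.4]
```

View pics/s1.png

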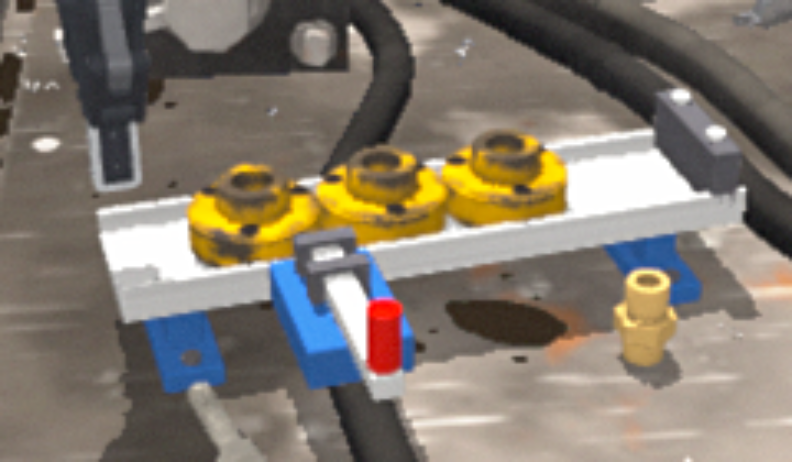

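View pics/t1.png

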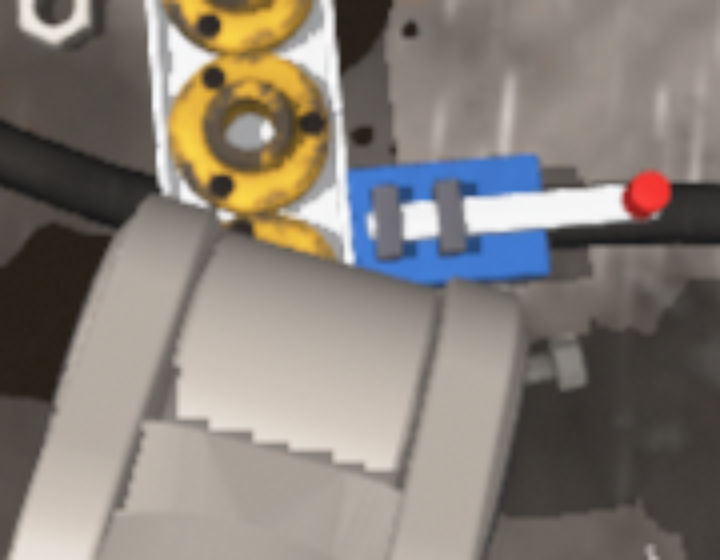

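```bash
python3 - <<'E'
from h import *
s=robot.grab_frame("side");o=robot.get_obs()
C=lambda p:np.round((np.array(p)-[190,180])*3.3)
print("tcp",C(proj(s,o["tcp_pos"])))
for n,r in dict(endmid=(-.305,0,.046),endL=(-.305,.0385,.056),endR=(-.305,-.0385,.056),stopR=(.0,-.0385,.08),knob=(-.209,-.1517,.1)).items():
    print(n,C(proj(s,[*(S+r[0]*X+r[1]*Y),r[2]])))
E
```

```text
tcp [120. 241.]
endmid [112. 268.]
endL [ 99. 213.]
endR [122. 292.]
stopR [718. 158.]
knob [384. 309.]
```

The tip appears around (115,188) in the side crop, but it projects to (120,241). I need to resolve that before pushing, so I'll zoom in.

```bash
python3 - <<'E'
from h import *
import cv2
s=robot.grab_frame("side");c=s["color"][130:290,190:310,::-1].copy()
c=cv2.resize(c,None,fx=3.7,fy=3.7,interpolation=cv2.INTER_CUBIC)
t=robot.grab_frame("top")["color"][225:385,200:310,::-1]
cv2.imwrite("pics/s2.png",c);st()
E
```

```text
2.85 rail xy [-0.3001 -0.0019] z 0.0621 toolx yaw 0.117 tilt [ 0.001 -0.001 -1.   ] F [ 0.7 -0.4  0.3]
```

View pics/s2.png

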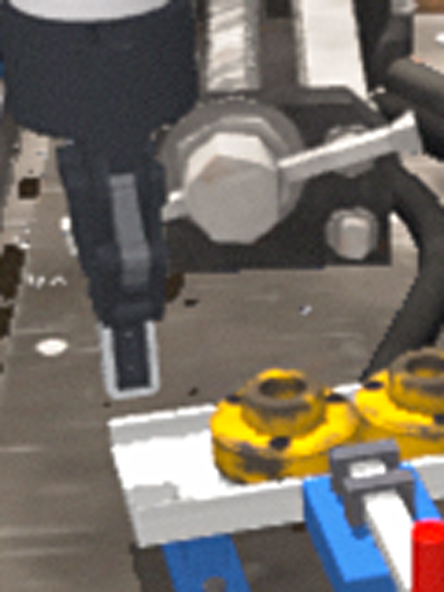

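The side view puts the tip at about (225.7,236.8), against (226.4,253) predicted. That's about 30 mm higher than the reading. I'll probe downward gently, watching force and picture.

```bash
python3 inch.py '0 0 0.004 0 0;0 0 0.004 0 0;0 0 0.003 0 0;0 0 0 0 0;0 0 0 0 0'; python3 - <<'E'
from h import *
import cv2
s=robot.grab_frame("side");st();o=robot.get_obs();print(proj(s,o["tcp_pos"]))
c=cv2.resize(s["color"][200:270,200:260,::-1],None,fx=8,fy=8,interpolation=cv2.INTER_NEAREST)
cv2.imwrite("pics/s3.png",c)
g=s["color"].astype(int).sum(2)//3
for r in range(222,262): print(r,g[r,214:238])
E
```

```text
clock: 3.35
tcp_pos: [0.4219, -0.1573, 0.0501]
tool_rot: [0.998, 0.058, -0.0, -0.0]
contact_force: [-0.1, 0.1, 0.2]
grip_width: -0.001
grasp_force: 0.0
3.4 rail xy [-0.3006 -0.0013] z 0.0502 toolx yaw 0.117 tilt [-0.  0. -1.] F [ 0.3 -0.2 -0.1]
[np.float64(226.45099144263168), np.float64(259.10046084841133)]
222 [105  99  80  53  45  43  46  48  57  53  56  53  55  55  50  47  49  47
  42  45  79 107 106 108]
223 [111 116 114  75  41  40  43  48  54  53  51  52  48  47  48  60  90  76
  61  75  97 109 107 105]
224 [132 137 145 130  55  49  42  43  48  46  46  42  48  45  45 110 183 149
 110 107 108 107 105 108]
225 [109 106 113 124 102  99  62  47  47  48  52  50  47  53  49 106 188 176
 112 105 106 107 109 104]
226 [ 97  99 111 155 183 173 110  50  52  53  58  73  58  48  53 100 183 178
 122 104 107 103 105 103]
227 [ 93  93 110 163 189 172 107  52  48  54  76 104  57  49  49  91 162 173
 123 103 104 108 109 111]
228 [ 98  96 100 136 183 174 115  54  52  51  52  63  54  56  50  85 157 174
 136 100 104 108 106 106]
229 [ 98  95  95 129 183 175 135  59  49  50  55  54  58  53  53  76 
[... 2629 characters left out ...]
  95  88  99 211 255 255 254 254 254 254 254 254 254 254
 254 254 254 254 254 254]
256 [ 93  92  93  91  91  92  98 158 251 255 255 254 254 254 254 254 254 254
 255 255 255 255 255 254]
257 [ 91  95  91  96  94  93  90 113 230 255 255 255 255 255 255 255 255 255
 255 255 255 255 255 255]
258 [ 99  98  96  99  98  96  95 112 220 255 255 255 255 255 255 255 255 255
 255 209 197 200 231 255]
259 [ 95  99  96  99 100  99  97 101 163 250 255 255 255 211 197 198 198 200
 196 183 183 179 185 233]
260 [101 100  98 102 103 103  97  97 126 179 202 200 196 183 181 182 184 181
 184 184 184 177 194 240]
261 [105 102 106 102 100  96  99  95 113 167 187 183 183 183 185 183 185 185
 185 187 185 188 232 255]
```

```bash
python3 inch.py '0 0 0.002 0 0;0 0 0.002 0 0;0 0 0.002 0 0;0 0 0 0 0'; python3 h.py; python3 - <<'E'
from h import *
print(robot.tcp_to_grasp)
E
```

```text
clock: 3.8
tcp_pos: [0.4217, -0.1573, 0.0439]
tool_rot: [0.998, 0.058, -0.0, -0.0]
contact_force: [-0.5, 0.1, 1.0]
grip_width: -0.003
grasp_force: 0.0
3.8 rail xy [-0.301  -0.0012] z 0.0439 toolx yaw 0.117 tilt [-0.001  0.    -1.   ] F [-0.5  0.2  1. ]
0.0187
```

```bash
python3 inch.py '0 0 0.002 0 0;0 0 0 0 0'; python3 h.py;  python3 inch.py '0 0 0.002 0 0;0 0 0 0 0'|head -4; python3 h.py
```

```text
clock: 4.0
tcp_pos: [0.4218, -0.1573, 0.0421]
tool_rot: [0.998, 0.058, -0.0, -0.0]
contact_force: [-0.4, -0.3, -0.0]
grip_width: 0.002
grasp_force: 0.0
4.0 rail xy [-0.3009 -0.0013] z 0.0421 toolx yaw 0.117 tilt [-0.  0. -1.] F [-0.4 -0.3 -0. ]
clock: 4.2
tcp_pos: [0.4218, -0.1573, 0.0401]
tool_rot: [0.998, 0.058, -0.0, -0.0]
contact_force: [-0.0, -0.4, 0.1]
4.2 rail xy [-0.3009 -0.0013] z 0.0401 toolx yaw 0.117 tilt [-0.  0. -1.] F [-0.1 -0.4  0.1]
```

```bash
python3 inch.py '0 0 0.003 0 0;0 0 0.003 0 0;0 0 0.002 0 0;0 0 0 0 0;0 0 0 0 0'|head -4; python3 h.py; python3 - <<'E'
from h import *
import cv2
s=robot.grab_frame("side")
cv2.imwrite("pics/s4.png",cv2.resize(s["color"][195:285,195:315,::-1],None,fx=6,fy=6,interpolation=cv2.INTER_CUBIC))
E
```

```text
clock: 4.7
tcp_pos: [0.422, -0.1573, 0.0322]
tool_rot: [0.998, 0.058, -0.0, -0.0]
contact_force: [-0.1, 0.3, -0.1]
4.7 rail xy [-0.3007 -0.0013] z 0.0322 toolx yaw 0.117 tilt [-0.  0. -1.] F [-0.1  0.3 -0.1]
```

View pics/s4.png

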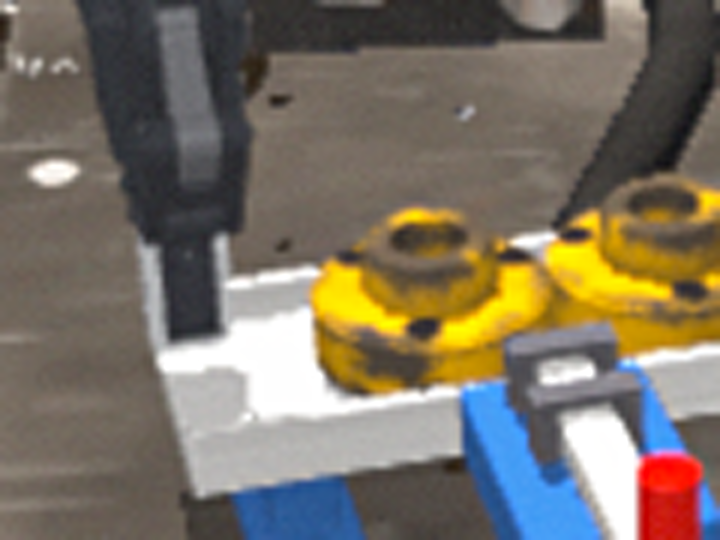

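The tip now covers the left wall, with its bottom at (195,340) in the crop. That puts it inside the channel and shows the true tip height is about 30 mm above the reading. I'll correct for that by lowering another 6 mm, then push slowly.

```bash
python3 inch.py '0 0 0.003 0 0;0 0 0.003 0 0;0.005 0 0 0 0;0.004 0 0 0 0;0.003 0 0 0 0;0.002 0 0 0 0;0.002 0 0 0 0;0 0 0 0 0'|head -4;python3 h.py; python3 inch.py '0.002 0 0 0 0;0.002 0 0 0 0;0.002 0 0 0 0;0.002 0 0 0 0;0.002 0 0 0 0' >/dev/null; python3 h.py
```

```text
clock: 5.55
tcp_pos: [0.4383, -0.1554, 0.0263]
tool_rot: [0.998, 0.059, 0.0, 0.0]
contact_force: [-0.1, 0.2, 0.1]
5.55 rail xy [-0.2843 -0.0014] z 0.0263 toolx yaw 0.117 tilt [ 0. -0. -1.] F [-0.1  0.2  0.1]
6.05 rail xy [-0.275  -0.0014] z 0.0262 toolx yaw 0.117 tilt [-0.001 -0.    -1.   ] F [-0.7 -0.4  0.3]
```

```bash
cat >> h.py <<'E'
def yel():
    import cv2
    s=robot.grab_frame("side");c=s["color"][205:275,215:410]
    h=cv2.cvtColor(c,cv2.COLOR_RGB2HSV);m=(h[...,0]>18)&(h[...,0]<32)&(h[...,1]>150)&(h[...,2]>100)
    k=np.where(m.sum(0)>=3)[0]+215; print("yellow cols",k.min(),k.max())
E
python3 -c "
from h import *
yel()"; python3 inch.py '0.002 0 0 0 0;0.002 0 0 0 0;0.002 0 0 0 0;0.002 0 0 0 0;0.002 0 0 0 0' >/dev/null; python3 -c "
from h import *
st();yel()"
```

```text
yellow cols 250 362
6.6 rail xy [-0.2646 -0.0013] z 0.0262 toolx yaw 0.117 tilt [-0.  0. -1.] F [-0.9  0.7 -0.4]
yellow cols 256 368
```

Front and rear edges both moved 6 px, so the row is sliding together. Continuing.

```bash
R='0.002 0 0 0 0;'; python3 inch.py '0.002 0 0 0 0;0.002 0 0 0 0;0.002 0 0 0 0;0.002 0 0 0 0;0.002 0 0 0 0;0.002 0 0 0 0;0.002 0 0 0 0;0.002 0 0 0 0;0.002 0 0 0 0;0.002 0 0 0 0' >/dev/null;python3 -c "
from h import *
st();yel()"; python3 inch.py '0.002 0 0 0 0;0.002 0 0 0 0;0.002 0 0 0 0;0.002 0 0 0 0;0.002 0 0 0 0;0.002 0 0 0 0;0.002 0 0 0 0;0.002 0 0 0 0' >/dev/null;python3 -c "
from h import *
st();yel()"
```

```text
7.65 rail xy [-0.2445 -0.0014] z 0.0263 toolx yaw 0.117 tilt [-0. -0. -1.] F [-0.2 -0.2  0.6]
yellow cols 269 378
8.5 rail xy [-0.2285 -0.0014] z 0.0263 toolx yaw 0.117 tilt [-0. -0. -1.] F [-1.   0.1  0.6]
yellow cols 278 387
```

```bash
python3 inch.py '0.002 0 0 0 0;0.002 0 0 0 0;0.002 0 0 0 0;0.002 0 0 0 0;0.002 0 0 0 0' >/dev/null;python3 h.py; python3 inch.py '0.001 0 0 0 0;0.001 0 0 0 0;0.001 0 0 0 0;0.001 0 0 0 0' >/dev/null;python3 -c "
from h import *
st();yel()"; python3 inch.py '0.001 0 0 0 0;0.001 0 0 0 0;0.001 0 0 0 0' >/dev/null;python3 -c "
from h import *
st();yel()"
```

```text
9.05 rail xy [-0.2185 -0.0014] z 0.0263 toolx yaw 0.117 tilt [ 0. -0. -1.] F [-1.  -0.4  0.5]
9.45 rail xy [-0.2147 -0.0014] z 0.0263 toolx yaw 0.117 tilt [-0. -0. -1.] F [-0.2 -0.1  0.3]
yellow cols 286 395
9.8 rail xy [-0.2116 -0.0014] z 0.0263 toolx yaw 0.117 tilt [-0. -0. -1.] F [-1.2  0.   0.3]
yellow cols 288 397
```

```bash
for i in 1 2 3; do python3 inch.py '0.001 0 0 0 0;0.001 0 0 0 0' >/dev/null;python3 h.py;done; python3 -c "
from h import *
yel()"
```

```text
10.05 rail xy [-0.2107 -0.0014] z 0.0261 toolx yaw 0.117 tilt [-0.002 -0.    -1.   ] F [-4.4  0.3  1.6]
10.25 rail xy [-0.2107 -0.0013] z 0.0257 toolx yaw 0.116 tilt [-0.006 -0.    -1.   ] F [-7.1 -0.3  3.3]
10.45 rail xy [-0.2108 -0.0013] z 0.0252 toolx yaw 0.116 tilt [-0.01  0.   -1.  ] F [-10.5   0.3   4.4]
yellow cols 289 397
```

The row stopped at -0.211 m with the force climbing to 10 N, so it's home. Backing off now, then over to the outer side of the knob.

```bash
python3 inch.py '-0.003 0 0 0 0;-0.003 0 0 0 0;-0.01 0 0 0 0;-0.02 0 0 0 0;-0.01 0 0 0 0;0 0 -0.03 0 0;0 0 -0.04 0 0;0 0 -0.04 0 0;0 0 -0.03 0 0;0 0 0 0 0'>/dev/null;python3 h.py; python3 inch.py '0 0.03 0 0 0;0 0.035 0 0 0;0.02 0.035 0 0 0;0.02 0.035 0 0 0;0 0.035 0 0 0;0 0.034 0 0 0;0 0 0 0 0;0 0 0 0 0'>/dev/null; python3 -c "
from h import *
st();yel()"
```

```text
11.5 rail xy [-0.2474 -0.0028] z 0.1718 toolx yaw 0.117 tilt [ 0.012 -0.004 -1.   ] F [-0.  -0.3  0.3]
12.3 rail xy [-0.2124 -0.206 ] z 0.1648 toolx yaw 0.115 tilt [-0.001  0.001 -1.   ] F [-0.   0.7  0.6]
yellow cols 287 397
```

```bash
python3 inch.py '0.003 0 0.03 0 0;0 0 0.03 0 0;0 0 0.025 0 0;0 0 0.013 0 0;0 0 0.01 0 0;0 0 0 0 0;0 0 0 0 0'>/dev/null; python3 -c "
from h import *
import cv2
st();s=robot.grab_frame('side');yel();print(proj(s,robot.get_obs()['tcp_pos']))
cv2.imwrite('pics/s5.png',cv2.resize(s['color'][190:310,230:430,::-1],None,fx=4,fy=4,interpolation=cv2.INTER_CUBIC))"
```

```text
13.05 rail xy [-0.2078 -0.2056] z 0.0595 toolx yaw 0.117 tilt [ 0.002 -0.001 -1.   ] F [ 0.5  0.1 -0.1]
yellow cols 287 397
[np.float64(318.892045558338), np.float64(319.8724021413282)]
```

View pics/s5.png

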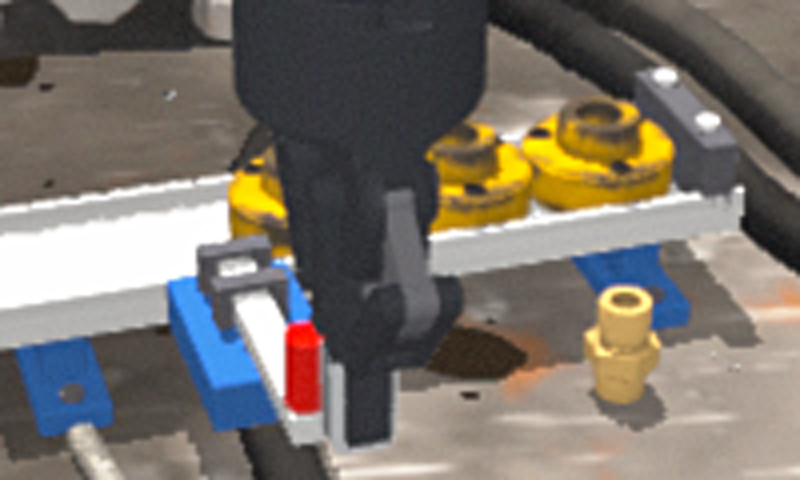

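The row is home: the front flange meets the stop at (670,190) in the crop. The fingertip is to the right of the knob as planned and lines up in x as it advances. Pushing along tool -y.

```bash
python3 inch.py '-0.002 0 0.004 0 0;0 -0.006 0 0 0;0 -0.006 0 0 0;0 -0.005 0 0 0;0 -0.004 0 0 0;0 -0.003 0 0 0;0 -0.003 0 0 0;0 -0.003 0 0 0;0 -0.003 0 0 0;0 -0.003 0 0 0'>/dev/null;python3 h.py;python3 inch.py '0 -0.003 0 0 0;0 -0.003 0 0 0;0 -0.003 0 0 0;0 -0.003 0 0 0;0 -0.003 0 0 0'>/dev/null;python3 h.py; python3 -c "
from h import *
import cv2
st();s=robot.grab_frame('side');yel()
cv2.imwrite('pics/s6.png',cv2.resize(s['color'][190:310,230:430,::-1],None,fx=4,fy=4,interpolation=cv2.INTER_CUBIC))"
```

```text
14.15 rail xy [-0.2108 -0.1706] z 0.0544 toolx yaw 0.116 tilt [ 0.001 -0.002 -1.   ] F [ 0.2 -1.8 -1.5]
14.65 rail xy [-0.2108 -0.1543] z 0.0544 toolx yaw 0.117 tilt [-0. -0. -1.] F [-0.4 -1.3 -0.5]
14.65 rail xy [-0.2108 -0.1543] z 0.0544 toolx yaw 0.117 tilt [-0. -0. -1.] F [-0.4 -1.3 -0.5]
yellow cols 287 397
```

View pics/s6.png

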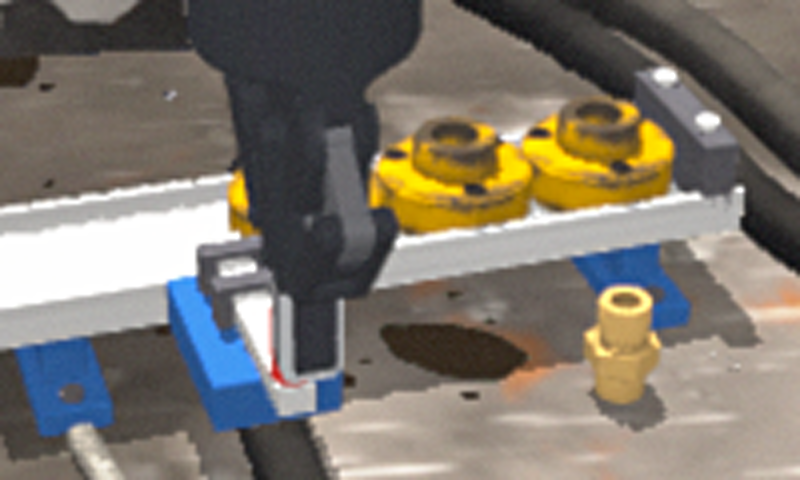

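The knob is being pushed squarely: the bar's outer end moved from (308,440) to (295,400). Continuing.

```bash
python3 inch.py '0 -0.003 0 0 0;0 -0.003 0 0 0;0 -0.003 0 0 0;0 -0.003 0 0 0;0 -0.003 0 0 0;0 -0.003 0 0 0;0 -0.003 0 0 0;0 -0.003 0 0 0;0 -0.003 0 0 0;0 -0.003 0 0 0'>/dev/null;python3 h.py;for i in 1 2 3 4 5 ; do python3 inch.py '0 -0.0015 0 0 0;0 -0.0015 0 0 0'>/dev/null;python3 h.py;done
```

```text
15.75 rail xy [-0.2107 -0.1241] z 0.0543 toolx yaw 0.117 tilt [-0. -0. -1.] F [ 0.3 -1.3 -0.7]
15.95 rail xy [-0.2108 -0.1212] z 0.0543 toolx yaw 0.117 tilt [-0. -0. -1.] F [-0.6 -1.7 -0.3]
16.15 rail xy [-0.2108 -0.1184] z 0.0543 toolx yaw 0.117 tilt [-0. -0. -1.] F [-1.4 -1.9 -1. ]
16.35 rail xy [-0.2108 -0.1162] z 0.0543 toolx yaw 0.117 tilt [ 0.    -0.001 -1.   ] F [-0.2 -4.2 -1.3]
16.55 rail xy [-0.2108 -0.1161] z 0.0546 toolx yaw 0.115 tilt [ 0.002 -0.005 -1.   ] F [ 0.2 -8.4 -2.2]
16.75 rail xy [-0.2108 -0.116 ] z 0.0548 toolx yaw 0.113 tilt [ 0.003 -0.009 -1.   ] F [  1.  -11.5  -3.5]
```

End of travel reached at -0.116, as predicted. Retreating and checking.

```bash
python3 inch.py '0 0.003 0 0 0;0 0.004 0 0 0;0 0.02 0 0 0;0 0.03 0 0 0;0 0 -0.03 0 0;0 0 -0.04 0 0;0 0 -0.04 0 0;0 0.04 0 0 0;0 0.04 0 0 0;0 0.04 0 0 0'>/dev/null; python3 inch.py '0 0.04 0 0 0;0 0.03 0 0 0;-0.03 0 0 0 0;-0.03 0 0 0 0;-0.03 0 0 0 0;0 0 0 0 0;0 0 0 0 0;0 0 0 0 0' >/dev/null; python3 -c "
from h import *
import cv2
st();t=robot.grab_frame('top');yel()
cv2.imwrite('pics/t2.png',cv2.resize(t['color'][140:360,210:410,::-1],None,fx=2.7,fy=2.7,interpolation=cv2.INTER_CUBIC))"
```

```text
18.55 rail xy [-0.2983 -0.3546] z 0.1642 toolx yaw 0.12 tilt [ 0.002  0.002 -1.   ] F [ 0.6  0.3 -0.4]
yellow cols 296 397
```

View pics/t2.png

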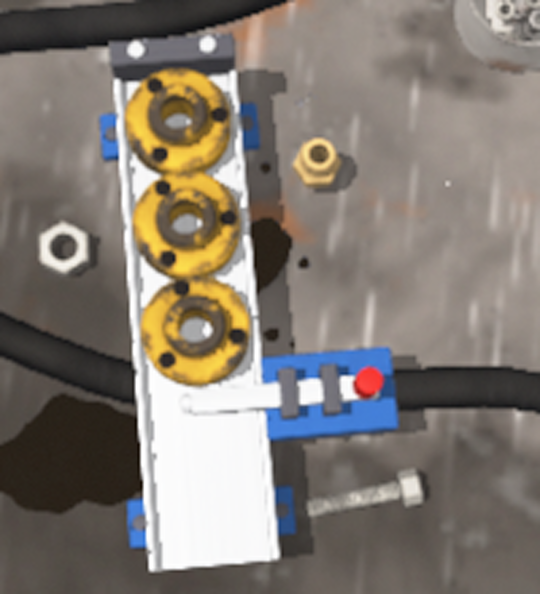

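The top view shows the three flanges touching, with the front one against the stop. The bolt reaches about (185,405) in the crop, behind the rear flange, and the nut, adapter and hex bolt haven't moved.

```bash
python3 -c "
from plant import robot
print(robot.close_job())"
```

```text
the job is handed in; nothing more can be done
None
```

The three flanges are in one row hard against the end stop, the retaining bolt is fully across behind them, the loose parts are where they were, the robot is clear, and the job was handed in at about 18.6 s.

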